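Drive the stuck plug out of a mould block with a drift

ROBOT

A 6-joint arm with a two-finger parallel gripper is mounted at the origin on a cart in front of the work surface, level with it; the furniture and walls round the work are solid. World frame = base frame: x ahead of the robot, y to its left, z up, the work surface at z = 0. Lengths are in mm, angles in rad, forces in N, time in s.
With the tool pointing down it reaches from about 350 to 775 mm from the base axis. Payload 7.3 kg.
Tool frame: the origin (TCP) lies at the very end of the fingers, on their centre line; the grasp point (between the pads) lies 19 mm behind it; z points along the fingers, y is the line along which they close (so a half turn about z gives the same grasp; the last joint's range is limited). The gripper opens to 92 mm and grips with 3 to 60 N. Pads are 19 mm wide; open, the fingers measure 130 mm over their backs; the gripper's body (75 mm by 190 mm) begins 47 mm behind the grasp point.
Start: joints at [0.987, 0.342, 1.524, -0, 1.275, -0.146], TCP at [222.561, 475.512, 226.741] pointing down, gripper open.
Joint ranges: [-2.53, 2.53], [-0.77, 2.02], [0.04, 2.7], [-1, 4.14], [0.28, 2.66], [-3.11, 3.11]. Speed limits (rad/s): [2.57, 2.57, 3.14, 3.14, 3.14, 3.14].

INTERFACE

Orientations are given as [roll, pitch, yaw] about the fixed x, y, z axes, in that order (R = Rz(yaw) Ry(pitch) Rx(roll)).
In Python, from plant import bot gives the robot as it stands.
- The arm moves only by the tool jog_arm, never from a script. Its argument "targets" is a list of rows, each an object with "xyz": the shift along the tool's x, y, z as a fraction of full scale, a list of three; "spin": the turn about the tool's z as a fraction of full scale. In form: [{"xyz": [x, y, z], "spin": spin}, ...]. A call has exactly 10 rows; each row shifts and turns the commanded pose from where the row before left it, along the tool's axes as they then stand; what a row does not reach is not made up. Full scale, the value 1, is 80 mm for a shift and 0.1 rad for a turn. A row lasts 1/8 s, in which the tool goes at most 62.5 mm and 10.7 degrees, less where a joint would pass 70% of its speed; a pose out of reach is approached as far as the arm can. A call with a number of a shift or a turn outside -1 to 1 is refused whole. A call with a gripper value outside its range is refused whole. "gripper" is the opening in per cent of the stroke, from 0 (shut) to 100 (fully open), set as the call begins (left out, the last holds). The fingers move at their own pace and stop on an object; the grip force is fixed at half the most. Time passes only in rows, so rows that do not move let the fingers close, or fill a call up. It gives the time, the measured TCP pose, the force, the opening and the grip force at its end, in the units of the state.
- bot.get_obs(): the state, without advancing time (a new reading comes with each control period).
- bot.capture(name): name is "side" or "top" or "wrist"; returns the picture (400x640x3 uint8, blue, green, red); there is no depth.
- bot.get_calibration(name): a dict with "vfov" (degrees; the focal length in pixels is half the picture's height over the tangent of half this angle, whatever the lens; pixels are square), "cx", "cy" (the principal point, pixels), "eye" and "rotation" of the camera in the world. Camera axes: x right, y down, z forward; pixel columns grow to the right and rows downward; lengths in mm; the calibration is good to about 2 mm. The wrist camera is an equidistant fisheye: a pixel r from the principal point sees the ray r / f radians off the axis. A picture is of the moment at which its call begins: read the wrist's pose just before it. get_calibration takes no time and is no camera call; for the wrist camera it gives the pose at the moment of the call.
- bot.close_job(): hands the job in; it is judged then, once.
The state is a dict: "time": time; "joint_positions": joint angles; "dq": joint speeds; "tau": joint torques, N m; "tool_pos": TCP position; "tcp_rot": TCP orientation; "contact_force": force on the tool from outside, world axes, zero at the start; "moment": the same for the moment, N m; "grip_width": finger opening in mm; "finger_force": force on a finger pad.
Only numpy, scipy, OpenCV 4.12 (cv2) and the standard library are available. Lean on these libraries where they do the work, as an engineer would, in place of code of your own. Each camera call takes 0.05 s, during which the arm holds its last target. There are 200 camera calls.

TASK

Take the slimmer of the two drifts out of its stand, feel its nose into the hole of the ring plate on top of the mould block and push the stuck brass plug down and out, so that it drops into the catch tray below; then stand the drift back in its own stand. Push steadily and gently: no more than 25 N on the mould or the plug, and stop when the plug lets go. Leave the stout drift and the things lying about where they are, and do not touch the plug with the gripper.

Things in the scene. Friction and masses are not known exactly. Their poses are not given: they have to be found in the camera images.
- mould: dark steel mould block (92 x 94 x 45 mm, z = 52 to 97 mm) bolted on a grey knock-out stand (base plate 104 in x by 140 in y, cheeks at y = +-40 mm, open at both x sides); fixed. Origin: centre of the stand's underside on the worktop, on the axis of the block's upright bore; z up. The bore, 36 mm wide, goes right through the block.
- bore_mouth (a point): point on the bore's axis, level with the upper face (z = 108 mm) of the bright steel ring plate, 74 x 74 x 8 mm, screwed on the block over a rubber gasket (heads 3.5 mm high, +-26, +-27 mm from its hole). Its chamfered hole, 20 mm wide, sits 3.5 to 6.5 mm sideways of this point in a direction not reported: find it by feel or by eye. Pressed, the plate gives 1 mm per 8 N.
- catch_tray (a point): centre of the catch tray's floor, on the base plate under the bore, 8 mm above the worktop, 44 mm below the block's underside; rim 8 mm high.
- plug: solid brass plug, 34 mm diameter, 24 mm high, about 0.2 kg, tight in the bore under the ring plate. Origin: centre of its underside; z along its axis. At the start its underside is 56 to 66 mm above the worktop. Friction holds it: it slides down under a push of about 7 to 14 N until its top is level with the block's underside (z = 52 mm), where it lets go and falls into the tray.
- plug_center (a point): centre of the brass plug, 12 mm above its underside along its axis.
- slim_drift: slim drift: plain bright steel rod, 18 mm diameter, 150 mm long, about 0.25 kg, three thin dark rings near the middle; upright in its wooden stand. Origin: centre of its lower end (the nose, edge bevelled by 1 mm); z along the rod toward its top end. Grip it firmly across its diameter in its upper part (90 to 135 mm from the nose): the lower 70 mm go into the mould.
- slim_drift_nose (a point): centre of the slim drift's lower end.
- slim_socket (a point): centre of the floor of the slim drift's socket, 5 mm above the worktop: a chamfered round hole 21 mm wide and 40 mm deep in a fixed wooden block 58 x 58 x 45 mm (foot 66 x 66 mm).
- stout_drift: stout drift, of the same make, 25 mm thick and 150 mm long; too thick for the ring plate's hole. Stands in its own wooden stand of the same size as the other (which of the two places is which varies). Origin: centre of its lower end. Leave it alone.
- wax_block: yellow block of wax, 43 x 64 x 26 mm, lying on the worktop. Origin: centre of its underside. Leave it where it is.
- tape_roll: blue roll of tape, 67 mm across, 19 mm high, lying on the worktop. Origin: centre of its underside. Leave it where it is.
- matchbox: matchbox, 36 x 53 x 15 mm, lying on the worktop. Origin: centre of its underside. Leave it where it is.
- pliers: steel pliers, 56 x 146 x 13 mm, lying on the worktop. Origin: centre of its underside. Leave it where it is.
- flat_file: flat file with a wooden handle, 26 x 255 x 26 mm, lying on the worktop. Origin: centre of its underside. Leave it where it is.
- spanner: steel spanner, 26 x 170 x 8 mm, lying on the worktop. Origin: centre of its underside. Leave it where it is.

How it is judged (in metres and radians):
On the way, in this order (a step that is already met when the one before it is completed fails the run):
1. the slim drift's nose is through the ring plate's hole (horizontal distance between slim_drift_nose and mould below 0.01 m and z of slim_drift_nose in the frame of mould below 0.097 m), for 0.05 s.
2. the plug is out of the bore and in the catch tray while the drift is still in the bore (horizontal distance between plug_center and mould below 0.042 m and z of plug_center in the frame of mould below 0.032 m and horizontal distance between slim_drift_nose and mould below 0.013 m and z of slim_drift_nose in the frame of mould below 0.085 m), for 0.1 s.
At the end, for the whole second after the job is handed in: The plug rests in the catch tray (its centre less than 42 mm sideways from the bore's axis and less than 32 mm above the worktop); the slim drift stands at rest in its own socket, nose within 6 mm sideways and 10 mm in all of the middle of the socket floor, leaning less than 0.15 rad (horizontal distance between plug_center and mould below 0.042 m and z of plug_center in the frame of mould below 0.032 m and linear speed of each of plug, slim_drift below 0.02 m/s and horizontal distance between slim_drift_nose and slim_socket below 0.006 m and distance between slim_drift_nose and slim_socket below 0.01 m and angle between slim_drift's own z axis and vertical below 0.15 rad); the robot touches nothing.
It fails at once if the slim drift presses on the mould, its ring plate or its stand with more than 25 N (contact force between slim_drift and mould above 25 N).
It fails at once if the slim drift presses on the plug with more than 25 N (contact force between slim_drift and plug above 25 N).
It fails at once if the gripper touches the plug (contact force between the fingers and plug above 0.5 N).
It fails at once if the stout drift is taken or shifted by more than 15 mm (distance of stout_drift from where it was at the start of the episode above 0.015 m).
It fails at once if one of the things lying about (wax block, tape roll, matchbox, pliers, file, spanner) is shifted by more than 30 mm (distance of any of wax_block, tape_roll, matchbox, pliers, flat_file, spanner from where it was at the start of the episode above 0.03 m).
It also fails if it takes over 72 s, if anything falls off the work surface, if the arm or the gripper's body presses on something with over 40 N, if the wrist force passes 120 N, or if a joint passes its speed limit or range.

## Working session

There is one attempt and no reset: what is moved stays moved. The work goes in short steps, Python scripts to look and compute and a tool call to move; the robot and the scene stay as the last step left them, time stands still between calls to the robot, and variables do not carry over. Pictures are saved under pics/ and viewed, at most 10 in all, crops included, and the job is handed in when it is done.

Besides the shell and the picture viewer there is one more tool, called after "Emit:" as name([rows], argument=value, ...), one row to a line, values as JSON. jog_arm: Moves the arm, as the interface text tells. Shift numbers are shares of 80 mm and turn numbers shares of 0.1 rad, none past 1 either way. Its arguments: {"type":"object","properties":{"targets":{"type":"array","items":{"type":"object","properties":{"xyz":{"type":"array","items":{"type":"number"}},"spin":{"type":"number"}}}},"gripper":{"type":"number"}},"required":["targets"]}

```bash
mkdir -p pics; python3 - <<'E'
from plant import bot
import cv2,numpy as np
o=bot.get_obs(); print({k:np.round(v,3).tolist() for k,v in o.items()})
for n in("top","side"):
    im=bot.capture(n); cv2.imwrite(f"pics/{n}0.png",im)
    c=bot.get_calibration(n); print(n,{k:np.round(v,4).tolist() for k,v in c.items()})
E
```

```text
{'time': 0.0, 'joint_positions': [0.987, 0.343, 1.525, 0.0, 1.275, -0.146], 'dq': [0.0, 0.0, 0.001, -0.001, -0.001, 0.001], 'tau': [0.002, -43.124, -24.422, 0.072, 0.056, -0.0], 'tool_pos': [222.315, 475.159, 226.028], 'tcp_rot': [-3.14, -0.0, 2.704], 'contact_force': [-0.301, -0.589, 0.049], 'moment': [-0.009, 0.022, -0.026], 'finger_force': 0.0, 'grip_width': 91.895}
top {'vfov': 42.8531, 'cx': 320.0379, 'cy': 203.6637, 'eye': [391.5317, 220.794, 1293.0127], 'rotation': [-3.0322, -0.0196, -1.5668]}
side {'vfov': 54.2176, 'cx': 325.4936, 'cy': 190.3, 'eye': [201.8833, -487.0537, 702.4947], 'rotation': [-2.2553, 0.0227, -0.4211]}
```

View pics/top0.png

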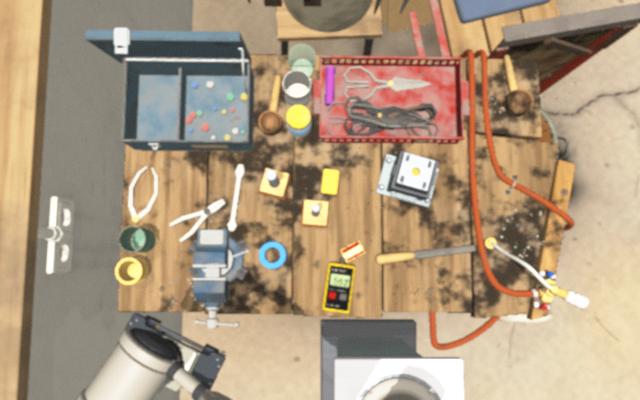

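View pics/side0.png

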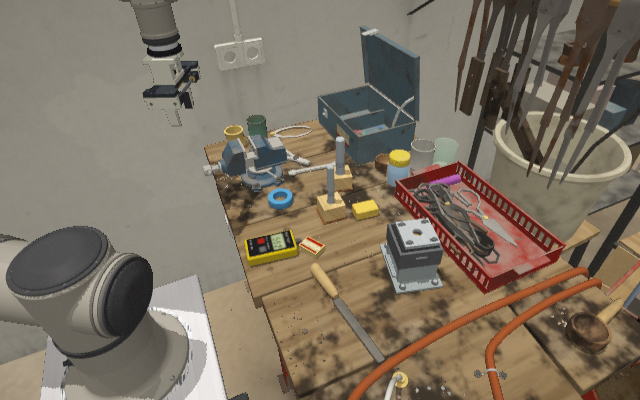

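```bash
cat > h.py <<'E'
from plant import bot
import cv2,numpy as np
from scipy.spatial.transform import Rotation as R
def ray(n,u,v,c=None):
    c=c or bot.get_calibration(n); f=200/np.tan(np.radians(c['vfov'])/2)
    x,y=u-c['cx'],v-c['cy']
    if n=='wrist':
        r=np.hypot(x,y); t=r/f; d=np.array([x/r*np.sin(t),y/r*np.sin(t),np.cos(t)]) if r>0 else np.array([0,0,1.])
    else: d=np.array([x/f,y/f,1])
    rot=np.array(c['rotation']); M=rot if rot.shape==(3,3) else R.from_euler('xyz',rot).as_matrix()
    return np.array(c['eye']),M@d
def plane(n,u,v,z,c=None):
    e,d=ray(n,u,v,c); return (e+d*(z-e[2])/d[2])
def proj(n,p,c=None):
    c=c or bot.get_calibration(n); f=200/np.tan(np.radians(c['vfov'])/2)
    M=R.from_euler('xyz',c['rotation']).as_matrix(); q=M.T@(np.array(p)-c['eye'])
    if n=='wrist':
        r=np.hypot(q[0],q[1]); t=np.arctan2(r,q[2]); return np.array([c['cx'],c['cy']])+f*t*q[:2]/max(r,1e-9)
    return np.array([c['cx'],c['cy']])+f*q[:2]/q[2]
E
python3 - <<'E'
from h import *
t=cv2.imread('pics/top0.png'); s=cv2.imread('pics/side0.png')
a=cv2.resize(t[155:235,250:340],None,fx=4,fy=4,interpolation=cv2.INTER_CUBIC)
b=cv2.resize(t[145:215,370:445],None,fx=4,fy=4,interpolation=cv2.INTER_CUBIC)
c=cv2.resize(s[130:230,310:370],None,fx=4,fy=4,interpolation=cv2.INTER_CUBIC)[:, :]
d=cv2.resize(s[210:260,380:450],None,fx=4,fy=4,interpolation=cv2.INTER_CUBIC)
W=np.zeros((600,800,3),np.uint8)
for im,(x,y) in((a,(0,0)),(b,(0,320)),(c[:,:],(370,0)),(d[:, :190],(610,0))):
    h=min(im.shape[0],600-y);w=min(im.shape[1],800-x);W[y:y+h,x:x+w]=im[:h,:w]
cv2.imwrite('pics/z1.png',W)
for p in((273,182),(315,211)): print(plane('top',*p,45))
print(plane('top',410,175,100), plane('top',416,171,108),plane('side',417.5,231.5,108))
for p in((339.5,139),(331,168)): print(plane('side',*p,155))
E
```

```text
[581.86800704 313.28487958  45.        ]
[510.49843296 209.14055109  45.        ]
[592.57494427 -15.85511762 100.        ] [600.90762469 -28.65823612 108.        ] [606.51349864 -26.92824362 108.        ]
[585.59716541 309.72996531 155.        ]
[510.97295637 201.42919899 155.        ]
```

View pics/z1.png

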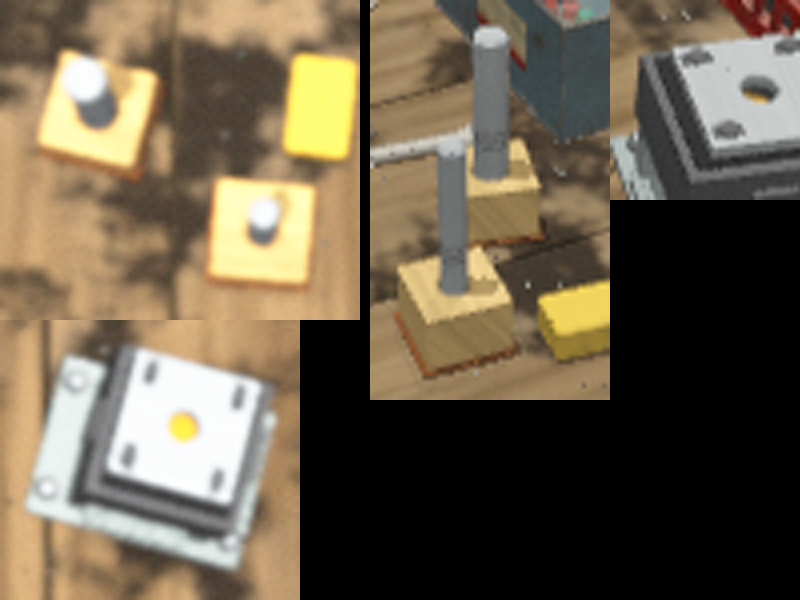

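Emit:
jog_arm([
  {"xyz": [-0.47,-0.15,0],"spin": 0},
  {"xyz": [-0.47,-0.15,0],"spin": 0},
  {"xyz": [-0.47,-0.15,0],"spin": 0},
  {"xyz": [-0.47,-0.15,0],"spin": 0},
  {"xyz": [-0.47,-0.15,0],"spin": 0},
  {"xyz": [-0.47,-0.15,0],"spin": 0},
  {"xyz": [-0.47,-0.15,0],"spin": 0},
  {"xyz": [-0.47,-0.15,0],"spin": 0},
  {"xyz": [-0.47,-0.15,0],"spin": 0},
  {"xyz": [-0.47,-0.17,0],"spin": 0},
], gripper=100)

```text
time: 1.35
tool_pos: [512.2, 205.0, 226.3]
tcp_rot: [-3.141, -0.001, 2.704]
contact_force: [0.4, -0.6, 0.7]
grip_width: 91.4
finger_force: 0.0
```

```bash
python3 - <<'E'
from h import *
o=bot.get_obs(); print(o['time'],o['tool_pos'],o['tcp_rot'])
c=bot.get_calibration('wrist'); im=bot.capture('wrist'); print(c)
cv2.imwrite('pics/w1.png',im)
for p in((316.3,208),): print(plane('top',*p,155))
print(proj('wrist',[511,205,155],c),proj('wrist',[600,-28,108],c))
E
```

```text
1.35 [512.22391125 204.98839861 226.3329408 ] [-3.14128571e+00 -6.56720545e-04  2.70382876e+00]
{'vfov': 65.70646984690485, 'cx': 321.9283281328387, 'cy': 207.19167191767525, 'eye': array([445.69395718, 235.98364498, 382.29119601]), 'rotation': array([2.86344346e+00, 5.80821562e-04, 1.13332686e+00])}
[506.79260424 207.28416349 155.        ]
[321.5815974  216.40617242] [182.09643763 341.38985136]
```

View pics/w1.png

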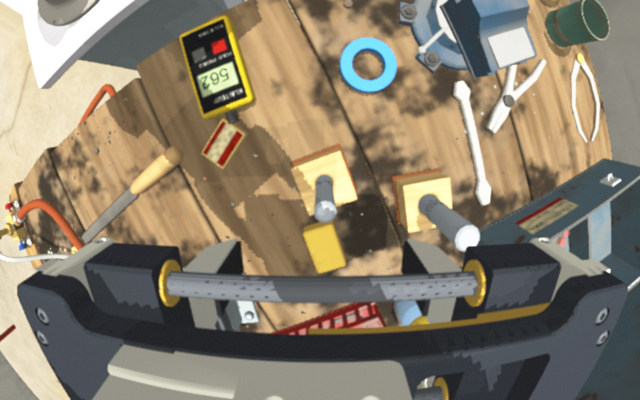

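```bash
python3 - <<'E'
from h import *
im=cv2.imread('pics/w1.png')
a=cv2.resize(im[140:230,280:370],None,fx=6,fy=6,interpolation=cv2.INTER_CUBIC);cv2.imwrite('pics/w1z.png',a)
c=bot.get_calibration('wrist')
print(plane('wrist',325.5,211.5,155,c),plane('side',330.75,166.75,155),plane('top',316.3,208,155))
E
```

```text
[512.01276459 205.86477754 155.        ] [512.56362784 206.30775825 155.        ] [506.79260424 207.28416349 155.        ]
```

View pics/w1z.png

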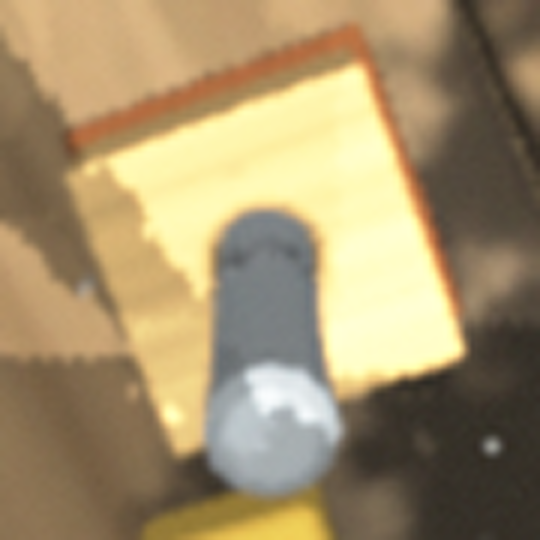

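```bash
python3 - <<'E'
from h import *
print(plane('wrist',325.8,211.3,155),plane('wrist',324.8,183.7,45))
E
```

```text
[511.96551395 206.14026067 155.        ] [513.21319058 205.61132082  45.        ]
```

Emit:
jog_arm([
  {"xyz": [0,0,0.3]},
  {"xyz": [0,0,0.3]},
  {"xyz": [0,0,0.3]},
  {"xyz": [0,0,0.3]},
  {"xyz": [0,0,0.2]},
  {"xyz": [0,0,0.13]},
  {"xyz": [0,0,0]},
  {"xyz": [0,0,0]},
  {"xyz": [0,0,0]},
  {"xyz": [0,0,0]},
], gripper=40)

```text
invalid input
```

Emit:
jog_arm([
  {"xyz": [0,0,0]},
  {"xyz": [0,0,0]},
  {"xyz": [0,0,0]},
  {"xyz": [0,0,0]},
  {"xyz": [0,0,0]},
  {"xyz": [0,0,0]},
  {"xyz": [0,0,0]},
  {"xyz": [0,0,0]},
  {"xyz": [0,0,0]},
  {"xyz": [0,0,0]},
], gripper=0)

```text
invalid input
```

Emit:
jog_arm([
  {"xyz": [0,0,0.3],"spin": 0},
  {"xyz": [0,0,0.3],"spin": 0},
  {"xyz": [0,0,0.3],"spin": 0},
  {"xyz": [0,0,0.3],"spin": 0},
  {"xyz": [0,0,0.2],"spin": 0},
  {"xyz": [0,0,0.13],"spin": 0},
  {"xyz": [0,0,0],"spin": 0},
  {"xyz": [0,0,0],"spin": 0},
  {"xyz": [0,0,0],"spin": 0},
  {"xyz": [0,0,0],"spin": 0},
], gripper=40)

```text
time: 2.65
tool_pos: [511.8, 206.1, 104.8]
tcp_rot: [3.141, 0.001, 2.704]
contact_force: [0.3, -0.2, -0.2]
grip_width: 36.8
finger_force: 0.0
```

Emit:
jog_arm([
  {"xyz": [0,0,0],"spin": 0},
  {"xyz": [0,0,0],"spin": 0},
  {"xyz": [0,0,0],"spin": 0},
  {"xyz": [0,0,0],"spin": 0},
  {"xyz": [0,0,0],"spin": 0},
  {"xyz": [0,0,0],"spin": 0},
  {"xyz": [0,0,0],"spin": 0},
  {"xyz": [0,0,0],"spin": 0},
  {"xyz": [0,0,0],"spin": 0},
  {"xyz": [0,0,0],"spin": 0},
], gripper=0)

```text
time: 3.9
tool_pos: [511.6, 206.0, 104.3]
tcp_rot: [3.142, 0.0, 2.704]
contact_force: [-0.7, 0.3, 2.2]
grip_width: 17.2
finger_force: 30.0
```

Emit:
jog_arm([
  {"xyz": [0,0,-0.2],"spin": 0},
  {"xyz": [0,0,-0.35],"spin": 0},
  {"xyz": [0,0,-0.4],"spin": 0},
  {"xyz": [0,0,-0.4],"spin": 0},
  {"xyz": [0,0,-0.35],"spin": 0},
  {"xyz": [-0.45,-0.28,0],"spin": 0},
  {"xyz": [-0.45,-0.28,0],"spin": 0},
  {"xyz": [-0.45,-0.28,0],"spin": 0},
  {"xyz": [-0.45,-0.28,0],"spin": 0},
  {"xyz": [-0.45,-0.28,0],"spin": 0},
], gripper=0)

```text
time: 5.15
tool_pos: [627.4, 27.1, 241.1]
tcp_rot: [3.141, -0.0, 2.704]
contact_force: [0.7, 0.9, -2.7]
grip_width: 17.2
finger_force: 30.0
```

```bash
python3 - <<'E'
from h import *
[bot.capture('wrist') for _ in range(3)]
o=bot.get_obs(); c=bot.get_calibration('wrist'); im=bot.capture('wrist'); s=bot.capture('side')
np.save('c2.npy',c,allow_pickle=True);cv2.imwrite('pics/w2.png',im);cv2.imwrite('pics/s2.png',s)
print(o['time'],o['tool_pos'],o['tcp_rot'],o['contact_force'],o['moment'])
u=proj('wrist',[606,-28,108],c).astype(int);print(u)
a=cv2.resize(im[u[1]-45:u[1]+45,u[0]-65:u[0]+65],None,fx=6,fy=6,interpolation=cv2.INTER_CUBIC)
cv2.imwrite('pics/w2z.png',a); 
E
```

```text
5.3 [627.41728311  26.36256225 240.317363  ] [-3.14133450e+00 -6.23170649e-04  2.70082869e+00] [-0.06303776  1.86782071 -2.42894857] [0.00937704 0.02240116 0.01741056]
[262 202]
```

View pics/w2z.png

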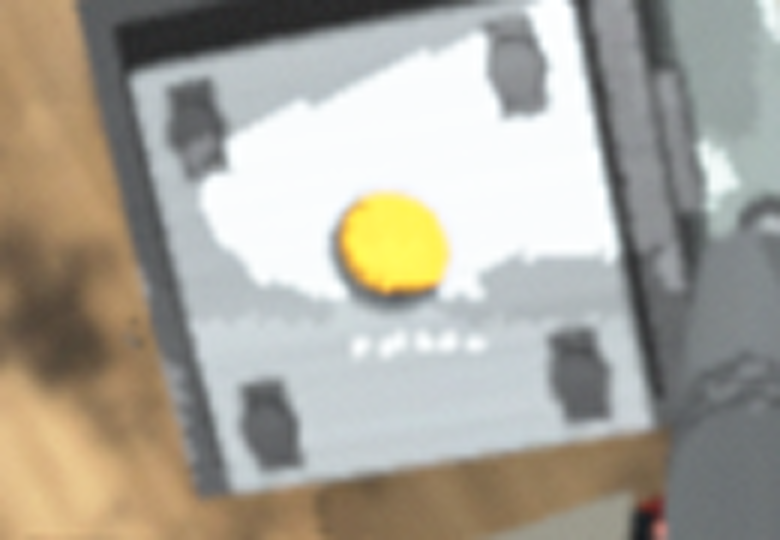

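```bash
python3 - <<'E'
from h import *
c=np.load('c2.npy',allow_pickle=True).item(); im=cv2.imread('pics/w2.png'); s=cv2.imread('pics/s2.png')
p=np.array([627.4,26.4]);n=proj('wrist',[*p,141],c); m=proj('side',[*p,141]);print(n,m,proj('side',[*p,240]))
print(plane('wrist',262.2,198.5,108,c),plane('side',417.5,231.5,108))
n=n.astype(int);m=m.astype(int)
a=cv2.resize(im[n[1]-30:n[1]+60,n[0]-40:n[0]+25],None,fx=6,fy=6,interpolation=cv2.INTER_CUBIC)
b=cv2.resize(s[m[1]-70:m[1]+20,m[0]-35:m[0]+30],None,fx=6,fy=6,interpolation=cv2.INTER_CUBIC)
print(n,m);cv2.imwrite('pics/n2.png',np.hstack([a,b]))
E
```

```text
[322.24201826 207.72760318] [413.35462544 202.01527503] [419.2188617 164.9086644]
[602.65825474 -26.47464893 108.        ] [606.51349864 -26.92824362 108.        ]
[322 207] [413 202]
```

View pics/n2.png

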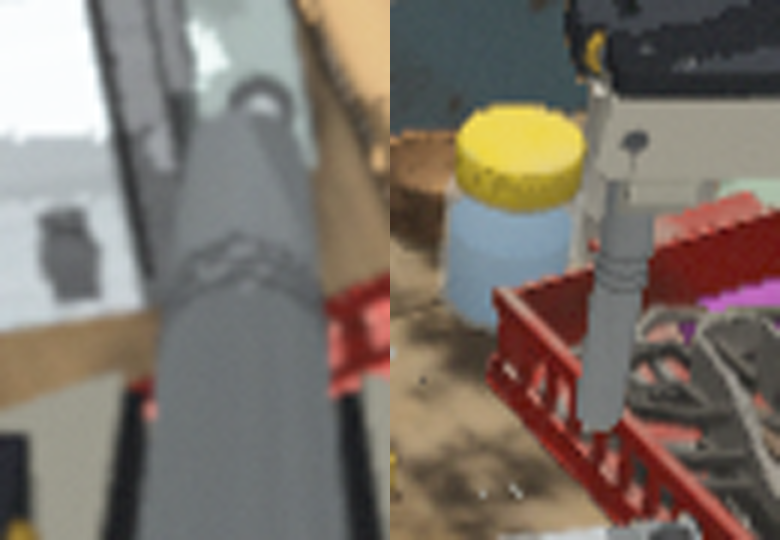

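Emit:
jog_arm([
  {"xyz": [0,-0.12,0],"spin": 0},
  {"xyz": [0,-0.15,0],"spin": 0},
  {"xyz": [-0.01,-0.15,0],"spin": 0},
  {"xyz": [0,-0.15,0],"spin": 0},
  {"xyz": [0,-0.15,0],"spin": 0},
  {"xyz": [0,0,0.1],"spin": 0},
  {"xyz": [0,0,0.1],"spin": 0},
  {"xyz": [0,0,0.1],"spin": 0},
  {"xyz": [0,0,0],"spin": 0},
  {"xyz": [0,0,0],"spin": 0},
], gripper=0)

```text
time: 6.65
tool_pos: [603.6, -24.0, 216.4]
tcp_rot: [3.141, 0.0, 2.704]
contact_force: [0.6, -0.1, -2.4]
grip_width: 17.4
finger_force: 30.0
```

```bash
python3 - <<'E'
from h import *
o=bot.get_obs(); c=bot.get_calibration('wrist'); im=bot.capture('wrist'); s=bot.capture('side')
np.save('c3.npy',c,allow_pickle=True);cv2.imwrite('pics/w3.png',im);cv2.imwrite('pics/s3.png',s)
print(o['time'],o['tool_pos'],o['tcp_rot'],o['contact_force'])
p=o['tool_pos'][:2]; z=o['tool_pos'][2]-99.3
n=proj('wrist',[*p,z],c); m=proj('side',[*p,z]);print(z,n,m)
print(plane('side',417.25,232.25,108),proj('side',[602.7,-26.5,108]))
n=n.astype(int);m=m.astype(int);print(n,m)
a=cv2.resize(im[n[1]-50:n[1]+40,n[0]-32:n[0]+33],None,fx=6,fy=6,interpolation=cv2.INTER_CUBIC)
b=cv2.resize(s[m[1]-50:m[1]+40,m[0]-32:m[0]+33],None,fx=6,fy=6,interpolation=cv2.INTER_CUBIC)
cv2.imwrite('pics/n3.png',np.hstack([a,b]))
E
```

```text
6.65 [603.5796532  -24.04486975 216.39892789] [3.14139157e+00 2.15212209e-04 2.70416063e+00] [ 0.62255377 -0.11342525 -2.43278198]
117.09892788718939 [322.18599161 207.66665183] [416.0828198  227.98250341]
[604.77035504 -28.55506813 108.        ] [415.8660453  231.92236939]
[322 207] [416 227]
```

View pics/n3.png

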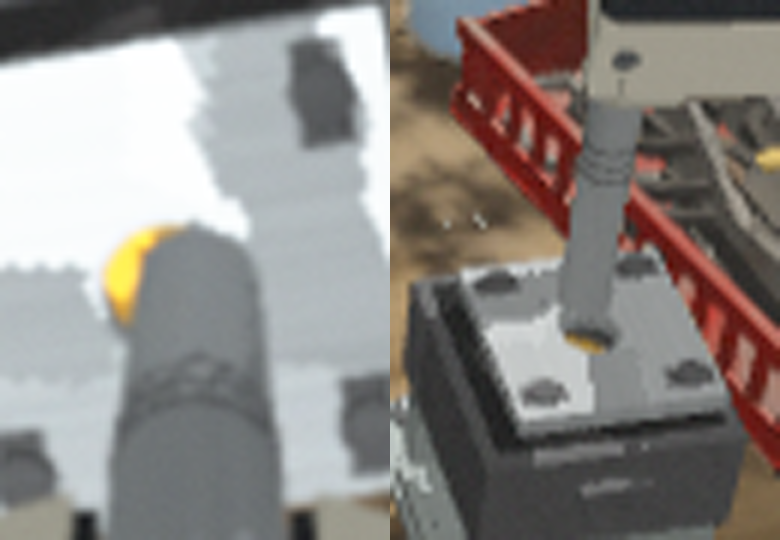

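Emit:
jog_arm([
  {"xyz": [-0.034,-0.052,0],"spin": 0},
  {"xyz": [0,0,0],"spin": 0},
  {"xyz": [0,0,0.025],"spin": 0},
  {"xyz": [0,0,0.025],"spin": 0},
  {"xyz": [0,0,0.025],"spin": 0},
  {"xyz": [0,0,0.02],"spin": 0},
  {"xyz": [0,0,0.015],"spin": 0},
  {"xyz": [0,0,0.01],"spin": 0},
  {"xyz": [0,0,0.01],"spin": 0},
  {"xyz": [0,0,0],"spin": 0},
], gripper=0)

```text
time: 8.0
tool_pos: [604.1, -29.2, 205.9]
tcp_rot: [3.142, -0.0, 2.704]
contact_force: [0.1, 0.9, -2.9]
grip_width: 17.1
finger_force: 30.0
```

```bash
python3 - <<'E'
from h import *
o=bot.get_obs(); c=np.load('c3.npy',allow_pickle=True).item()
print(o['tool_pos'],o['contact_force'],o['moment'])
print(plane('wrist',317.5,204.2,108,c))
E
```

```text
[604.07427749 -29.20642888 205.87978598] [ 0.13142275  0.88897292 -2.90590576] [-0.00670923  0.02868249  0.0429146 ]
[601.30812049 -27.55515344 108.        ]
```

Emit:
jog_arm([
  {"xyz": [0,0,0.01],"spin": 0},
  {"xyz": [0,0,0.01],"spin": 0},
  {"xyz": [0,0,0.01],"spin": 0},
  {"xyz": [0,0,0],"spin": 0},
  {"xyz": [0,0,0],"spin": 0},
  {"xyz": [0,0,0],"spin": 0},
  {"xyz": [0,0,0],"spin": 0},
  {"xyz": [0,0,0],"spin": 0},
  {"xyz": [0,0,0],"spin": 0},
  {"xyz": [0,0,0],"spin": 0},
], gripper=0)

```text
time: 9.25
tool_pos: [604.1, -29.2, 203.5]
tcp_rot: [3.141, -0.0, 2.704]
contact_force: [-0.4, 0.4, -2.3]
grip_width: 17.4
finger_force: 30.0
```

```bash
python3 - <<'E'
from h import *
o=bot.get_obs()
print(o['tool_pos'],o['contact_force'],o['moment'])
E
```

```text
[604.09843087 -29.20285141 203.50373306] [-0.35512478  0.36531036 -2.25822152] [ 0.00950453 -0.03342926 -0.01530983]
```

Emit:
jog_arm([
  {"xyz": [0,0,0.0125],"spin": 0},
  {"xyz": [0,0,0.0125],"spin": 0},
  {"xyz": [0,0,0.0125],"spin": 0},
  {"xyz": [0,0,0.0125],"spin": 0},
  {"xyz": [0,0,0.0125],"spin": 0},
  {"xyz": [0,0,0.0125],"spin": 0},
  {"xyz": [0,0,0.0125],"spin": 0},
  {"xyz": [0,0,0],"spin": 0},
  {"xyz": [0,0,0],"spin": 0},
  {"xyz": [0,0,0],"spin": 0},
], gripper=0)

```text
time: 10.5
tool_pos: [604.1, -29.2, 196.6]
tcp_rot: [3.142, 0.0, 2.704]
contact_force: [0.7, 0.9, -2.5]
grip_width: 17.6
finger_force: 30.0
```

```bash
python3 - <<'E'
from h import *
o=bot.get_obs()
print(o['tool_pos'],o['contact_force'],o['moment'])
E
```

```text
[604.11084755 -29.19856496 196.55698222] [ 0.6901303   0.86101343 -2.47040808] [ 0.00739965 -0.00354889  0.02059451]
```

Emit:
jog_arm([
  {"xyz": [0,0,0.0125],"spin": 0},
  {"xyz": [0,0,0.0125],"spin": 0},
  {"xyz": [0,0,0.0125],"spin": 0},
  {"xyz": [0,0,0.0125],"spin": 0},
  {"xyz": [0,0,0.0125],"spin": 0},
  {"xyz": [0,0,0.0125],"spin": 0},
  {"xyz": [0,0,0.0125],"spin": 0},
  {"xyz": [0,0,0.0125],"spin": 0},
  {"xyz": [0,0,0.0125],"spin": 0},
  {"xyz": [0,0,0.0125],"spin": 0},
], gripper=0)

```text
time: 11.75
tool_pos: [604.7, -29.3, 188.3]
tcp_rot: [3.141, 0.003, 2.704]
contact_force: [-1.0, 0.2, 9.0]
grip_width: 17.8
finger_force: 30.0
```

Emit:
jog_arm([
  {"xyz": [0,0,0.006],"spin": 0},
  {"xyz": [0,0,0.006],"spin": 0},
  {"xyz": [0,0,0.006],"spin": 0},
  {"xyz": [0,0,0.006],"spin": 0},
  {"xyz": [0,0,0.006],"spin": 0},
  {"xyz": [0,0,0.006],"spin": 0},
  {"xyz": [0,0,0.006],"spin": 0},
  {"xyz": [0,0,0.006],"spin": 0},
  {"xyz": [0,0,0.006],"spin": 0},
  {"xyz": [0,0,0.006],"spin": 0},
], gripper=0)

```text
time: 13.0
tool_pos: [605.1, -29.4, 183.9]
tcp_rot: [3.141, 0.004, 2.704]
contact_force: [-0.7, -1.0, 9.6]
grip_width: 17.5
finger_force: 30.0
```

Emit:
jog_arm([
  {"xyz": [0,0,0.01],"spin": 0},
  {"xyz": [0,0,0.0125],"spin": 0},
  {"xyz": [0,0,0.0125],"spin": 0},
  {"xyz": [0,0,0.0125],"spin": 0},
  {"xyz": [0,0,0.0125],"spin": 0},
  {"xyz": [0,0,0.0125],"spin": 0},
  {"xyz": [0,0,0.0125],"spin": 0},
  {"xyz": [0,0,0.0125],"spin": 0},
  {"xyz": [0,0,0.0125],"spin": 0},
  {"xyz": [0,0,0.0125],"spin": 0},
], gripper=0)

```text
time: 14.25
tool_pos: [605.2, -29.4, 174.2]
tcp_rot: [3.14, 0.004, 2.704]
contact_force: [-1.0, -0.6, 9.4]
grip_width: 17.5
finger_force: 30.0
```

Emit:
jog_arm([
  {"xyz": [0,0,0.0125],"spin": 0},
  {"xyz": [0,0,0.0125],"spin": 0},
  {"xyz": [0,0,0.0125],"spin": 0},
  {"xyz": [0,0,0.0125],"spin": 0},
  {"xyz": [0,0,0.0125],"spin": 0},
  {"xyz": [0,0,0.0125],"spin": 0},
  {"xyz": [0,0,0.0125],"spin": 0},
  {"xyz": [0,0,0.0125],"spin": 0},
  {"xyz": [0,0,0.0125],"spin": 0},
  {"xyz": [0,0,0.0125],"spin": 0},
], gripper=0)

```text
time: 15.5
tool_pos: [605.2, -29.4, 164.2]
tcp_rot: [3.141, 0.004, 2.704]
contact_force: [-1.5, -0.5, 9.0]
grip_width: 17.5
finger_force: 30.0
```

Emit:
jog_arm([
  {"xyz": [0,0,0.0125],"spin": 0},
  {"xyz": [0,0,0.0125],"spin": 0},
  {"xyz": [0,0,0.0125],"spin": 0},
  {"xyz": [0,0,0.0125],"spin": 0},
  {"xyz": [0,0,0.0125],"spin": 0},
  {"xyz": [0,0,0.0125],"spin": 0},
  {"xyz": [0,0,0.0125],"spin": 0},
  {"xyz": [0,0,0.0125],"spin": 0},
  {"xyz": [0,0,0.0125],"spin": 0},
  {"xyz": [0,0,0.0125],"spin": 0},
], gripper=0)

```text
time: 16.75
tool_pos: [605.1, -29.4, 153.7]
tcp_rot: [3.141, 0.003, 2.704]
contact_force: [0.4, -0.5, -2.1]
grip_width: 17.3
finger_force: 30.0
```

Emit:
jog_arm([
  {"xyz": [0,0,0.006],"spin": 0},
  {"xyz": [0,0,0.006],"spin": 0},
  {"xyz": [0,0,0.006],"spin": 0},
  {"xyz": [0,0,0.006],"spin": 0},
  {"xyz": [0,0,0.006],"spin": 0},
  {"xyz": [0,0,0.006],"spin": 0},
  {"xyz": [0,0,0],"spin": 0},
  {"xyz": [0,0,0],"spin": 0},
  {"xyz": [0,0,0],"spin": 0},
  {"xyz": [0,0,0],"spin": 0},
], gripper=0)

```text
time: 18.0
tool_pos: [604.1, -29.2, 149.0]
tcp_rot: [3.142, -0.0, 2.704]
contact_force: [0.5, -0.6, -3.6]
grip_width: 17.5
finger_force: 30.0
```

Emit:
jog_arm([
  {"xyz": [0,0,-0.05],"spin": 0},
  {"xyz": [0,0,-0.1],"spin": 0},
  {"xyz": [0,0,-0.13],"spin": 0},
  {"xyz": [0,0,-0.13],"spin": 0},
  {"xyz": [0,0,-0.13],"spin": 0},
  {"xyz": [0,0,-0.13],"spin": 0},
  {"xyz": [0,0,-0.13],"spin": 0},
  {"xyz": [0,0,-0.13],"spin": 0},
  {"xyz": [0,0,-0.13],"spin": 0},
  {"xyz": [0,0,-0.1],"spin": 0},
], gripper=0)

```text
time: 19.25
tool_pos: [604.2, -29.2, 242.6]
tcp_rot: [3.141, 0.0, 2.704]
contact_force: [0.2, 0.5, -3.2]
grip_width: 17.7
finger_force: 30.0
```

Emit:
jog_arm([
  {"xyz": [0,0.3,0],"spin": 0},
  {"xyz": [0,0.45,0],"spin": 0},
  {"xyz": [0,0,0],"spin": 0},
  {"xyz": [0,0,0],"spin": 0},
  {"xyz": [0,0,0],"spin": 0},
  {"xyz": [0,0,0],"spin": 0},
  {"xyz": [0,0,0],"spin": 0},
  {"xyz": [0,0,0],"spin": 0},
  {"xyz": [0,0,0],"spin": 0},
  {"xyz": [0,0,0],"spin": 0},
], gripper=0)

```text
time: 20.5
tool_pos: [629.5, 25.2, 241.8]
tcp_rot: [3.142, -0.0, 2.704]
contact_force: [-1.8, -0.2, -2.7]
grip_width: 17.4
finger_force: 30.0
```

```bash
python3 - <<'E'
from h import *
o=bot.get_obs(); c=bot.get_calibration('wrist'); im=bot.capture('wrist'); s=bot.capture('side')
cv2.imwrite('pics/w4.png',im);cv2.imwrite('pics/s4.png',s)
print(o['time'],o['tool_pos'],o['contact_force'])
p=o['tool_pos'];q=[604,-29,108]
n=proj('wrist',q,c).astype(int); m=proj('side',p-[0,0,99.3]);k=m.astype(int);print(n,m)
j=proj('side',[604,-29,50]).astype(int)
f=lambda i,u,w,h:cv2.resize(i[u[1]-h:u[1]+h,u[0]-w:u[0]+w],None,fx=6,fy=6,interpolation=cv2.INTER_CUBIC)
nn=proj('wrist',p-[0,0,99.3],c);print(nn)
cv2.imwrite('pics/n4.png',np.vstack([np.hstack([f(im,n,33,25),f(im,nn.astype(int),33,25)]),np.hstack([f(s,j,33,25),f(s,k,33,25)])]))
E
```

```text
20.5 [629.50567354  25.15626669 241.83550687] [-1.7657671  -0.17606768 -2.67692098]
[260 197] [414.58268157 201.54488909]
[322.15330368 207.65215497]
```

View pics/n4.png

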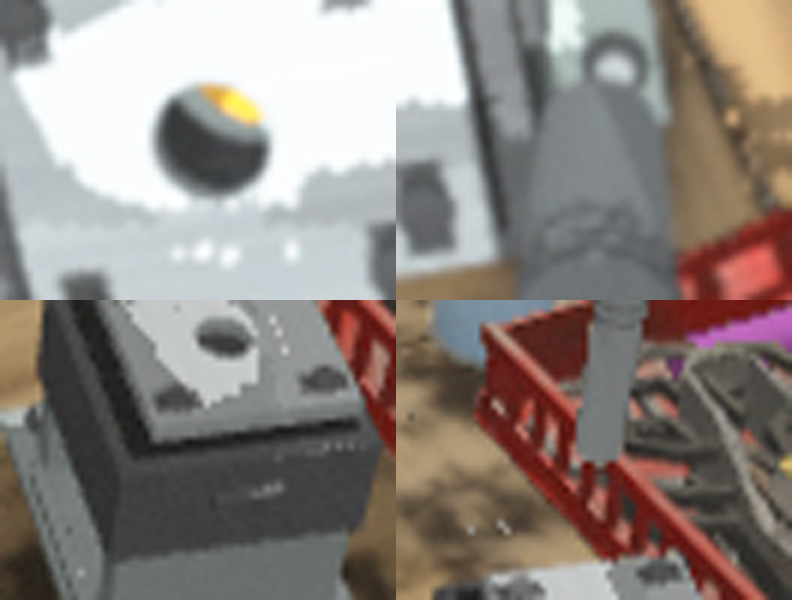

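Emit:
jog_arm([
  {"xyz": [0.36,0.22,0],"spin": 0},
  {"xyz": [0.46,0.285,0],"spin": 0},
  {"xyz": [0.46,0.285,0],"spin": 0},
  {"xyz": [0.46,0.285,0],"spin": 0},
  {"xyz": [0.36,0.225,0],"spin": 0},
  {"xyz": [0.194,0.1225,0],"spin": 0},
  {"xyz": [0,0,0.25],"spin": 0},
  {"xyz": [0,0,0.35],"spin": 0},
  {"xyz": [0,0,0.3],"spin": 0},
  {"xyz": [0,0,0.15],"spin": 0},
], gripper=0)

```text
time: 21.85
tool_pos: [511.4, 205.5, 156.6]
tcp_rot: [-3.14, -0.001, 2.703]
contact_force: [0.4, -0.3, -2.2]
grip_width: 17.2
finger_force: 30.0
```

Emit:
jog_arm([
  {"xyz": [0,0,0],"spin": 0},
  {"xyz": [0,0,0],"spin": 0},
  {"xyz": [0,0,0],"spin": 0},
  {"xyz": [0,0,0.03],"spin": 0},
  {"xyz": [0,0,0.03],"spin": 0},
  {"xyz": [0,0,0.03],"spin": 0},
  {"xyz": [0,0,0.03],"spin": 0},
  {"xyz": [0,0,0.03],"spin": 0},
  {"xyz": [0,0,0],"spin": 0},
  {"xyz": [0,0,0],"spin": 0},
], gripper=0)

```text
time: 23.1
tool_pos: [511.6, 206.0, 145.9]
tcp_rot: [3.141, 0.0, 2.704]
contact_force: [0.1, 1.6, -3.1]
grip_width: 17.3
finger_force: 30.0
```

Emit:
jog_arm([
  {"xyz": [0,0,0.05],"spin": 0},
  {"xyz": [0,0,0.07],"spin": 0},
  {"xyz": [0,0,0.07],"spin": 0},
  {"xyz": [0,0,0.07],"spin": 0},
  {"xyz": [0,0,0.07],"spin": 0},
  {"xyz": [0,0,0.07],"spin": 0},
  {"xyz": [0,0,0.06],"spin": 0},
  {"xyz": [0,0,0.03],"spin": 0},
  {"xyz": [0,0,0.015],"spin": 0},
  {"xyz": [0,0,0],"spin": 0},
], gripper=0)

```text
time: 24.35
tool_pos: [511.6, 206.0, 105.5]
tcp_rot: [3.141, 0.0, 2.704]
contact_force: [-0.0, -0.1, -3.2]
grip_width: 17.3
finger_force: 30.0
```

Emit:
jog_arm([
  {"xyz": [0,0,0.01],"spin": 0},
  {"xyz": [0,0,0],"spin": 0},
  {"xyz": [0,0,0],"spin": 0},
  {"xyz": [0,0,0],"spin": 0},
  {"xyz": [0,0,0],"spin": 0},
  {"xyz": [0,0,0],"spin": 0},
  {"xyz": [0,0,0],"spin": 0},
  {"xyz": [0,0,0],"spin": 0},
  {"xyz": [0,0,0],"spin": 0},
  {"xyz": [0,0,0],"spin": 0},
], gripper=50)

```text
time: 25.6
tool_pos: [511.6, 206.0, 104.7]
tcp_rot: [3.142, -0.0, 2.704]
contact_force: [0.3, 0.7, 0.1]
grip_width: 45.9
finger_force: 0.0
```

Emit:
jog_arm([
  {"xyz": [0,0,-0.1],"spin": 0},
  {"xyz": [0,0,-0.2],"spin": 0},
  {"xyz": [0,0,-0.3],"spin": 0},
  {"xyz": [0,0,-0.4],"spin": 0},
  {"xyz": [0,0,-0.4],"spin": 0},
  {"xyz": [0,0,-0.3],"spin": 0},
  {"xyz": [0,0,0],"spin": 0},
  {"xyz": [0,0,0],"spin": 0},
  {"xyz": [0,0,0],"spin": 0},
  {"xyz": [0,0,0],"spin": 0},
], gripper=50)

```text
time: 26.85
tool_pos: [511.3, 205.9, 239.9]
tcp_rot: [-3.141, -0.001, 2.704]
contact_force: [-0.5, 0.2, 0.2]
grip_width: 45.9
finger_force: 0.0
```

```bash
python3 - <<'E'
from h import *
im=bot.capture('wrist');c=bot.get_calibration('wrist');s=bot.capture('side')
k=proj('side',[512,206,90]).astype(int);n=proj('wrist',[512,206,100],c).astype(int)
f=lambda i,u:cv2.resize(i[u[1]-45:u[1]+45,u[0]-32:u[0]+33],None,fx=5,fy=5)
cv2.imwrite('pics/e.png',np.hstack([f(im,n),f(s,k)]))
E
```

```text
(no output)
```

View pics/e.png

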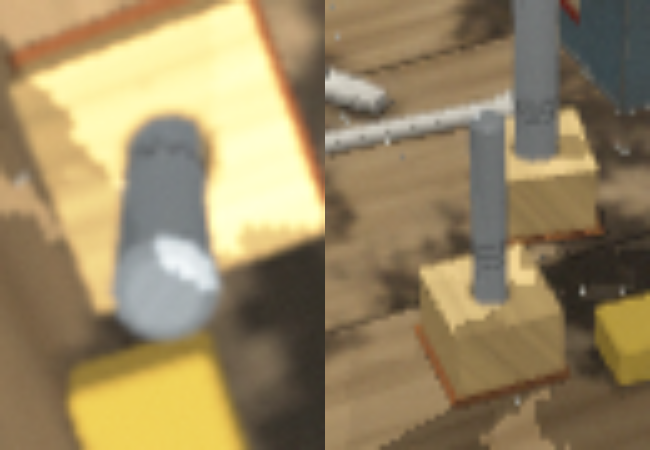

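The slim drift stands upright in its socket again, the gripper is clear of it, and the plug was seen deep below the bore.

```bash
python3 -c "
from plant import bot
print(bot.close_job())"
```

```text
the job is handed in; nothing more can be done
None
```

I pushed the plug out with the slim drift (about 12 N in the readings), stood the drift back in its own stand, and handed the job in at about 27 s. The push force dropped away at the expected depth and a look down the hole showed brass far below, but I never saw the plug in the tray directly, and the hand-in returned no verdict.

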